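# Load a filter slide under the spring clip of a photometer stage

## Task

On the filter stage, press the red thumb bar of the spring clip down with one fingertip and, while keeping it down, use the other fingertip to push the blue filter slide along its channel, under the raised clip, until it is fully home against the yellow stop. Then let go of the thumb bar so that the clip comes down on the slide. Only press and push: do not lift or carry the slide, and leave everything else on the bench where it stands.

Things in the scene. Friction and masses are not known exactly. Their poses are not given: they have to be found in the camera images.
- stage: Filter stage, fixed to the bench: black base plate 172 x 130 x 12 mm (x -120 to +52, y -44 to +86 mm) carrying an aluminium bed with a channel. Origin: at bench level, below the centre of the slide's home place. x: along the channel, the push direction; y: level, towards the thumb bar; z up.
- clip (a joint): Spring clip, a rocker hinged along the stage's x at y = +34 mm, 31 mm above the bench. 0 = at rest, lip down, barring the channel. Pressing the thumb bar raises it, to 0.5 rad at the hard stop. Above 0.30 rad the lip clears the slide; released on the slide it rests near 0.23 rad. It springs back; pressing takes about 4 N at first, 8 N at the end.
- thumb_bar (a point): Centre of the top of the red thumb bar, 80 mm long (x -105 to -25 mm in the stage frame), 22 mm wide (y +50 to +71), centre y +60 mm. At rest 38 mm above the bench, sloping up outwards by 0.26 rad; 25 mm at the hard stop. Two level fingertips 27 to 28 mm above the bench hold it down with the lip clear and stand 3 to 4 mm over the channel floor. A tip can slide along it.
- home (a point): On the channel floor, 24 mm above the bench, straight above the stage's origin: where the slide's origin is when home. The channel is 42 mm wide between rails 4 mm high, its floor runs from x = -110 to +30 mm in the stage frame, open at the -x end. The face of the yellow stop, 14 mm high, is at x = +30 mm.
- lip (a point): Middle of the underside of the clip's steel lip, 16 x 6 mm (x +4 to +20, y +8 to +14 mm in the stage frame). At rest it hangs 2 mm above the channel floor. The steel bridge that carries it is 40 mm above the bench at rest, about 53 mm when fully open.
- slide: The blue filter slide, loose in the channel: a black frame 60 mm long (x) x 40 mm wide (y) x 7 mm thick with a blue glass window, about 50 g. Origin: centre of its underside. Its axes are parallel to the stage's. It starts 35 to 55 mm short of home; when home its origin is over the stage's origin, 24 mm above the bench.
- slide_rear (a point): Middle of the slide's rear end face (its -x end, where to push), half-way up the 7 mm thickness.
- spare: Bystander: spare filter slide, black frame with an amber window, 60 x 40 x 7 mm, lying on the bench beside the stage. Origin: centre of its underside.
- vial: Bystander: amber vial, 24 mm diameter, 55 mm tall, standing on the bench. Origin: centre of its underside.
- cuvette: Bystander: clear cuvette, 12.5 x 12.5 x 45 mm, standing beyond the stop. Origin: centre of its underside.
- weight: Bystander: brass weight, 26 mm diameter, 30 mm tall, on the thumb bar side beyond the base plate. Origin: centre of its underside.
- beaker: Bystander: clear plastic beaker, 66 mm across, 85 mm tall. Origin: centre of its underside.
- bottle: Bystander: white bottle with an orange cap, 60 mm diameter, 130 mm tall. Origin: centre of its underside.
- tipbox: Bystander: open blue pipette-tip box, 85 x 120 x 50 mm. Origin: centre of its underside.
Things that resemble listed ones, but are neither listed nor needed, are in the scene too. Leave any purple or turquoise look-alike of the stage alone.

How it is judged (in metres and radians):
On the way, in this order (a step that is already met when the one before it is completed fails the run):
1. the thumb bar is pressed and the clip stands open (over 0.28 rad) before the slide is under it (value of joint clip above 0.28 rad and x of slide in the frame of stage below -0.02 m), for 0.2 s.
2. the slide is home against the stop (within 3 mm) while the clip is still held open (value of joint clip above 0.28 rad and x of slide in the frame of stage above -0.003 m), for 0.1 s.
At the end, for the whole second after the job is handed in: The slide lies flat in the channel, at rest and within 3 mm of home against the stop, and the released clip rests on it (clip joint between 0.15 and 0.275 rad) (x of slide in the frame of stage between -0.003 and 0.003 m and value of joint clip between 0.15 and 0.275 rad and z of slide in the frame of stage between 0.022 and 0.026 m and angle between the x axis of slide and the x axis of stage, either way round below 0.06 rad and angle between slide's own z axis and vertical below 0.05 rad and linear speed of slide below 0.01 m/s); the robot touches nothing.
It fails at once if the clip is let down on the slide before the slide is home (x of slide in the frame of stage between -0.018 and -0.006 m and value of joint clip below 0.26 rad).
It fails at once if the slide is lifted out of the channel or tipped (z of slide in the frame of stage above 0.03 m or angle between slide's own z axis and vertical above 0.2 rad).
It fails at once if a bystander is moved by more than 20 mm (distance of any of spare, vial, cuvette, weight, beaker, bottle, tipbox from where it was at the start of the episode above 0.02 m).
It also fails if it takes over 35 s, if anything falls off the work surface, if the arm or the gripper's body presses on something with over 40 N, if the wrist force passes 120 N, or if a joint passes its speed limit or range.

## Robot

A 6-joint arm with a two-finger parallel gripper is mounted at the origin on the work surface. World frame = base frame: x ahead of the robot, y to its left, z up, the work surface at z = 0. Lengths are in m, angles in degrees, forces in N, time in s.
With the tool pointing down it reaches from about 0.4 to 0.825 m from the base axis. Payload 7 kg.
Tool frame: the origin (TCP) lies at the very end of the fingers, on their centre line; the grasp point (between the pads) lies 19 mm behind it; x points along the fingers, z is the direction in which the jaws open and shut, and the axes are right-handed (so a half turn about x gives the same grasp; the last joint's range is limited). The gripper opens to 88 mm and grips with 3 to 60 N. Pads are 19 mm wide; open, the fingers measure 130 mm over their backs; the gripper's body (78 mm by 193 mm) begins 47 mm behind the grasp point.
Start: joints at [89.616, 20.546, 0.682, 0, -70.136, -16.507], TCP at [0.196, 0.646, 0.227] pointing down, gripper open.
Joint ranges: [-176.03, 176.03], [-82.01, 121.73], [-58.28, 71.71], [-173.87, 95.51], [-174.79, -0.11], [-173.66, 173.66]. Speed limits (degrees/s): [136.94, 136.94, 172.46, 180, 180, 180].

## Interface

Orientations are given as [roll, pitch, yaw] about the fixed x, y, z axes, in that order (R = Rz(yaw) Ry(pitch) Rx(roll)).
In Python, from plant import * gives the robot as it stands.
- The arm moves only by the tool arm_command, never from a script. Its argument "commands" is one flat list of numbers, 5 for each row, row after row: the shift along the tool's x, y, z in mm, then the turn about the tool's x in degrees, then the opening in per cent of the stroke, from 0 (shut) to 100 (fully open). A call has 1 to 5 rows; each row shifts and turns the pose as measured when the row begins, along the tool's axes as they then stand; what a row does not reach is not made up. A row lasts 1/8 s, in which the tool goes at most 62.5 mm and 10.7 degrees, less where a joint would pass 70% of its speed; a pose out of reach is approached as far as the arm can. A call is refused whole if a number of a shift passes 62.5 or a number of a turn 10.7, either way. A call with a gripper value outside its range is refused whole. The fingers move at their own pace and stop on an object; the grip force is fixed at half the most. Time passes only in rows, so rows that do not move let the fingers close. It gives the time, the measured TCP pose, the force and the opening at its end, in the units of the state.
- get_obs(): the state, without advancing time (a new reading comes with each control period).
- snapshot(name): name is "side" or "top" or "wrist"; returns a dict with "frame" (384x512x3 uint8, blue, green, red), "fov_y" (degrees; the focal length in pixels is half the picture's height over the tangent of half this angle, whatever the lens; pixels are square), "cx", "cy" (the principal point, pixels), "world_to_cam" (4x4, takes a point from world to camera coordinates). Camera axes: x right, y up, looking along -z (the intrinsics and any distortion apply to the point x, -y, -z); pixel columns grow to the right and rows downward; lengths in m; the calibration is good to about 2 mm. The wrist camera is an equidistant fisheye: a pixel r from the principal point sees the ray r / f radians off the axis. A picture is of the moment at which its call begins. There is no depth.
- close_job(): hands the job in, once; it reports no verdict.
The state is a dict: "clock": time; "joint_pos": joint angles; "qvel": joint speeds; "tau": joint torques, N m; "tool_pos": TCP position; "orientation": TCP orientation; "force": force on the tool from outside, world axes, zero at the start; "moment": the same for the moment, N m; "opening": finger opening in m.
Only numpy, scipy, OpenCV 4.12 (cv2) and the standard library are available. Lean on these libraries where they do the work, as an engineer would, in place of code of your own. Each camera call takes 0.05 s, during which the arm holds its last target. There are 200 camera calls.

## Working session

There is one attempt and no reset: what is moved stays moved. The work goes in short steps, Python scripts to look and compute and a tool call to move; the robot and the scene stay as the last step left them, time stands still between calls to the robot, and variables do not carry over. Pictures are saved under pics/ and viewed, about 8 in all and at most 12, crops included, and the job is handed in when it is done.

Besides the shell and the picture viewer there is one more tool, called after "Request:" as name(argument=value, ...) on one line, values as JSON. arm_command: Moves the arm, as the interface text tells. Its arguments: {"type":"object","properties":{"commands":{"type":"array"}},"required":["commands"]}

```bash
mkdir -p pics; ls; python3 - <<'E'
from plant import *
import cv2,pickle
o=get_obs();print(o)
for n in("side","top","wrist"):
    s=snapshot(n);pickle.dump(s,open(f"pics/{n}0.pkl","wb"));cv2.imwrite(f"pics/{n}0.png",s["frame"]);print(n,s["fov_y"],s["cx"],s["cy"],s["world_to_cam"].round(3).tolist())
a=cv2.imread("pics/top0.png");cv2.imwrite("pics/top0b.png",cv2.resize(a,(800,600),interpolation=cv2.INTER_CUBIC))
E
```

```text
pics
{'clock': 0.0, 'joint_pos': array([ 8.96165959e+01,  2.05922463e+01,  6.33057931e-01, -2.18057646e-02,
       -7.01368821e+01, -1.65070561e+01]), 'qvel': array([ 0.02856996,  0.01106136,  0.08500821, -0.01116439,  0.02559391,
       -0.03705644]), 'tau': array([-5.86117621e-04, -5.82714844e+01,  2.93061876e+01,  6.99756280e+00,
        7.03525831e-03, -1.66162267e-04]), 'tool_pos': array([0.19598776, 0.64539025, 0.22560281]), 'orientation': array([   4.46407459,   89.90176619, -102.43381186]), 'force': array([-0.20387026,  0.6139906 ,  0.33669678]), 'moment': array([ 0.0163046 , -0.01343529,  0.0548168 ]), 'opening': 0.08771565158853806}
side 54.40238347284664 253.8739537298619 191.85897167807542 [[0.948, -0.318, 0.005, -0.524], [0.183, 0.557, 0.81, -0.161], [-0.26, -0.767, 0.586, -0.868], [0.0, 0.0, 0.0, 1.0]]
top 52.56182590421197 252.9340650316378 192.21922688365896 [[0.016, -1.0, 0.004, -0.009], [0.985, 0.017, 0.174, -0.545], [-0.174, 0.002, 0.985, -1.183], [0.0, 0.0, 0.0, 1.0]]
wrist 65.70646984690485 255.1209648686055 193.3060827060329 [[-0.292, -0.956, 0.001, 0.675], [0.917, -0.28, -0.285, 0.036], [0.273, -0.082, 0.958, -0.391], [0.0, 0.0, 0.0, 1.0]]
```

View pics/top0b.png

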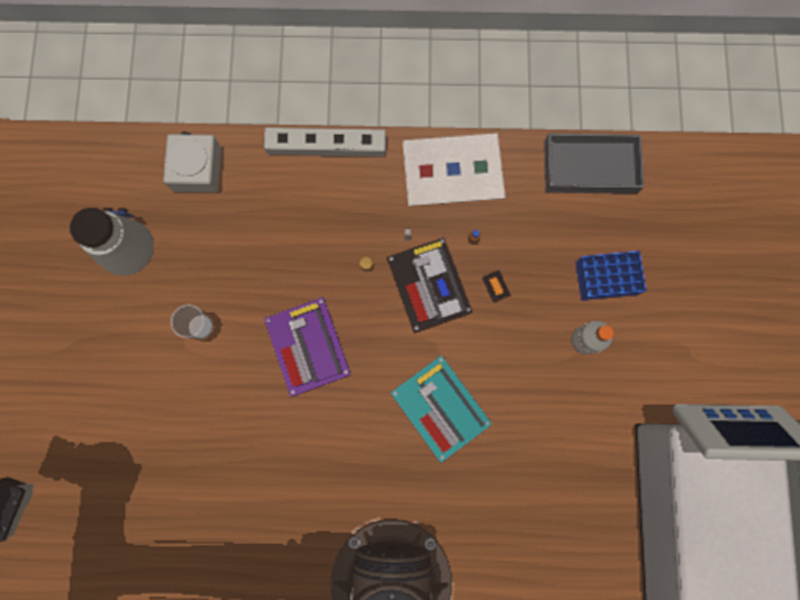

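View pics/side0.png

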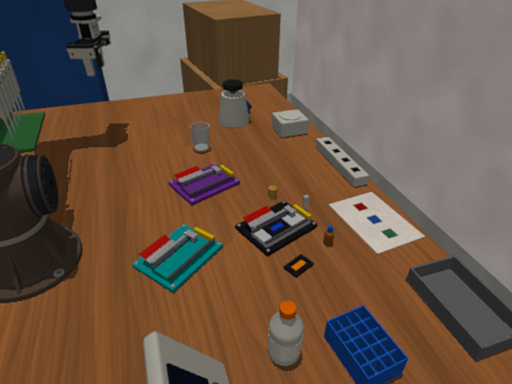

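```bash
cat > h.py <<'E'
import cv2,pickle,numpy as np
from scipy.spatial.transform import Rotation as Ro
def ray(s,u,v,fish=False):
    H=s["frame"].shape[0];t=np.radians(s["fov_y"])/2;f=H/2/np.tan(t)
    p=np.array([u-s["cx"],v-s["cy"]],float)
    if fish:
        r=np.hypot(*p);a=r/f;d=np.array([*(p/max(r,1e-9)*np.sin(a)),np.cos(a)])
    else: d=np.array([*(p/f),1.])
    d=d*[1,-1,-1];M=np.array(s["world_to_cam"]);R=M[:3,:3]
    return -R.T@M[:3,3],R.T@d
def onz(s,u,v,z,fish=False):
    o,d=ray(s,u,v,fish);return o+d*(z-o[2])/d[2]
def proj(s,P,fish=False):
    M=np.array(s["world_to_cam"]);q=(M[:3,:3]@np.asarray(P)+M[:3,3])*[1,-1,-1]
    f=s["frame"].shape[0]/2/np.tan(np.radians(s["fov_y"])/2)
    if fish:
        r=np.hypot(*q[:2]);a=np.arctan2(r,q[2]);pp=q[:2]/r*a*f
    else: pp=q[:2]/q[2]*f
    return pp+[s["cx"],s["cy"]]
def toolR(o): return Ro.from_euler("xyz",o["orientation"],degrees=True).as_matrix()
E
python3 - <<'E'
from h import *
s=pickle.load(open("pics/top0.pkl","rb"));im=s["frame"]
hsv=cv2.cvtColor(im,cv2.COLOR_BGR2HSV)
x0,x1,y0,y1=240,310,140,220
def comp(m,n,z):
    k=np.zeros(m.shape,np.uint8);k[y0:y1,x0:x1]=m[y0:y1,x0:x1]*255
    if n=="plate": k=cv2.morphologyEx(k,cv2.MORPH_CLOSE,np.ones((15,15)))
    c=max(cv2.findContours(k,cv2.RETR_EXTERNAL,cv2.CHAIN_APPROX_NONE)[0],key=cv2.contourArea)
    P=np.array([onz(s,*p[0],z)[:2] for p in c],np.float32)
    r=cv2.minAreaRect(P);print(n,cv2.contourArea(c),np.round(r[0],4),np.round(r[1],4),round(r[2],1));print(cv2.boxPoints(r).round(4).tolist())
h,S,V=cv2.split(hsv)
comp((V<70)&(S<110),"plate",.012)
comp(((h<6)|(h>174))&(S>130)&(V>80),"red",.038)
comp((h>22)&(h<34)&(S>130)&(V>100),"yellow",.038)
comp((h>110)&(h<128)&(S>120)&(V>70),"blue",.031)
o=pickle.load  # 
E
python3 - <<'E'
from plant import *
from h import *
print(toolR(get_obs()).round(3))
E
```

```text
plate 1882.5 [ 0.5905 -0.0762] [0.1693 0.1419] 20.5
[[0.4864000082015991, -0.039400000125169754], [0.5360999703407288, -0.17229999601840973], [0.6947000026702881, -0.11289999634027481], [0.6449000239372253, 0.019999999552965164]]
red 134.0 [ 0.5457 -0.042 ] [0.0818 0.0203] 20.3
[[0.5038999915122986, -0.04659999907016754], [0.5109000205993652, -0.06560000032186508], [0.5875999927520752, -0.037300001829862595], [0.5806000232696533, -0.018300000578165054]]
yellow 47.5 [ 0.6609 -0.0641] [0.0116 0.0577] 19.9
[[0.6456000208854675, -0.039000000804662704], [0.6651999950408936, -0.093299999833107], [0.6761000156402588, -0.0892999991774559], [0.656499981880188, -0.03500000014901161]]
blue 46.5 [ 0.5787 -0.0961] [0.0362 0.0175] 19.6
[[0.5587000250816345, -0.09399999678134918], [0.5645999908447266, -0.1103999987244606], [0.5985999703407288, -0.09830000251531601], [0.5928000211715698, -0.08179999887943268]]
[[-0.     0.957 -0.291]
 [-0.001 -0.291 -0.957]
 [-1.     0.     0.001]]
```

Request:
arm_command(commands=[10,0,0,-9.3,100,10,0,0,-9.3,100,10,0,0,-9.3,100,10,0,0,-9.2,100,0,5,61,0,100])

```text
clock: 0.78
tool_pos: [0.2217, 0.591, 0.1816]
orientation: [-30.8, 89.7, -99.2]
force: [1.1, -1.2, 1.1]
opening: 0.0875
```

Request:
arm_command(commands=[0,5,61,0,100,0,5,61,0,100,0,5,61,0,100,0,5,61,0,100,0,5,61,0,100])

```text
clock: 1.4
tool_pos: [0.3588, 0.3095, 0.1816]
orientation: [-28.5, 89.6, -96.7]
force: [1.9, 0.2, -0.5]
opening: 0.0874
```

Request:
arm_command(commands=[0,5,61,0,100,0,5,61,0,90,0,5,61,0,75,0,5,61,0,60,0,5,61,0,50])

```text
clock: 2.02
tool_pos: [0.4967, 0.029, 0.1847]
orientation: [-3.7, 89.7, -71.8]
force: [1.0, 1.5, -0.0]
opening: 0.0543
```

```bash
python3 - <<'E'
from plant import *
from h import *
o=get_obs();R=toolR(o);print(o["clock"],o["tool_pos"],o["opening"],R.round(3).tolist())
a=np.radians(20.2);e=np.array([[np.cos(a),np.sin(a)],[-np.sin(a),np.cos(a)]])
d=np.array([.526,-.081])-o["tool_pos"][:2];print(R.T@[*d,0]*1000)
E
```

```text
2.025 [0.49670447 0.02902478 0.1846665 ] 0.054284471540867636 [[0.002, 0.928, 0.374], [-0.005, 0.374, -0.928], [-1.0, -0.0, 0.006]]
[  0.64234451 -13.9218213  113.00199774]
```

Request:
arm_command(commands=[25,-7,58,1,50,25,-6,57,1,50,0,0,0,0,50])

```text
clock: 2.4
tool_pos: [0.5273, -0.0862, 0.1354]
orientation: [6.3, 89.7, -64.2]
force: [-1.5, 0.6, 0.5]
opening: 0.0437
```

```bash
python3 - <<'E'
from plant import *
from h import *
o=get_obs();R=toolR(o);print(o["clock"],o["tool_pos"],o["opening"],R.round(3).tolist())
for n in("wrist","side","top"):
    s=snapshot(n);pickle.dump(s,open(f"pics/{n}1.pkl","wb"));cv2.imwrite(f"pics/{n}1.png",s["frame"])
E
```

```text
2.4 [ 0.52729088 -0.08624468  0.13541534] 0.043712917805498026 [[0.002, 0.942, 0.335], [-0.005, 0.335, -0.942], [-1.0, 0.001, 0.006]]
```

View pics/wrist1.png

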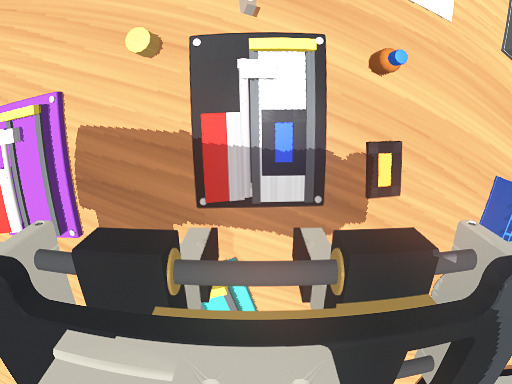

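```bash
python3 - <<'E'
from h import *
s=pickle.load(open("pics/wrist1.pkl","rb"));im=s["frame"]
g=cv2.cvtColor(im,cv2.COLOR_BGR2GRAY)
P=[]
for u,v in [(197,42),(320,41),(203,202),(318,199)]:
    w=g[v-6:v+7,u-6:u+7].astype(float);w=np.clip(w-w.max()*.6,0,None);yy,xx=np.mgrid[v-6:v+7,u-6:u+7]
    c=(w*xx).sum()/w.sum(),(w*yy).sum()/w.sum();p=onz(s,*c,.013,True);P.append(p[:2]);print(np.round(c,1),p.round(4))
P=np.array(P);print("sides",[np.linalg.norm(P[i]-P[j]).round(4) for i,j in((0,1),(2,3),(0,2),(1,3))])
d1=P[0]-P[2];d2=P[1]-P[3];yaw=np.degrees([np.arctan2(*d[::-1]) for d in(d1,d2)]);print("yaw",yaw)
def org(c,loc,yaw):
    a=np.radians(yaw);E=np.array([[np.cos(a),-np.sin(a)],[np.sin(a),np.cos(a)]]);return c-E@loc
ym=yaw.mean();O=org(P.mean(0),[-.034,.021],ym);print("origin by screws",O.round(4))
h,S,V=cv2.split(cv2.cvtColor(im,cv2.COLOR_BGR2HSV))
def blob(m,z):
    k=np.zeros(m.shape,np.uint8);k[30:215,185:330]=m[30:215,185:330]*255
    c=max(cv2.findContours(k,cv2.RETR_EXTERNAL,cv2.CHAIN_APPROX_NONE)[0],key=cv2.contourArea)
    return np.array([onz(s,*p[0],z,True)[:2] for p in c],np.float32)
a=np.radians(ym);E=np.array([[np.cos(a),-np.sin(a)],[np.sin(a),np.cos(a)]])
for n,m,z in(("red",((h<6)|(h>174))&(S>130)&(V>70),.038),("yellow",(h>22)&(h<34)&(S>130)&(V>100),.038),("blue",(h>105)&(h<128)&(S>120)&(V>70),.031)):
    Q=blob(m,z);r=cv2.minAreaRect(Q);L=(Q-O)@E*1000
    print(n,np.round(r[0],4),np.round(r[1],4),r[2],"local",L.min(0).round(1),L.max(0).round(1))
# slide frame edges along channel column
for u in(268,285,300): print(u,g[95:200:1,u].tolist())
for v in range(100,200,5): print(v,((onz(s,285,v,.031,True)[:2]-O)@E*1000).round(1),end=" ")
E
```

```text
[196.2  41.8] [0.6435 0.0135 0.013 ]
[318.7  41. ] [ 0.683  -0.0945  0.013 ]
[202.4 201.3] [ 0.4966 -0.0409  0.013 ]
[317.6 199. ] [ 0.5374 -0.1494  0.013 ]
sides [np.float64(0.1151), np.float64(0.1159), np.float64(0.1566), np.float64(0.1556)]
yaw [20.33583867 20.64168116]
origin by screws [ 0.6293 -0.0756]
red [ 0.5473 -0.0412] [0.0804 0.0223] 20.63239097595215 local [-104.9   49.8] [-24.5  72.1]
yellow [ 0.6572 -0.0654] [0.0071 0.0578] 25.833099365234375 local [ 28.  -28.6] [35.9 28.8]
blue [ 0.5803 -0.0942] [0.036  0.0154] 20.368364334106445 local [-70.4  -7.9] [-34.5   7.5]
268 [255, 255, 255, 255, 255, 255, 255, 255, 255, 255, 255, 255, 255, 255, 230, 123, 128, 129, 136, 128, 126, 126, 125, 128, 130, 123, 124, 115, 111, 110, 110, 111, 111, 109, 109, 108, 109, 107, 107, 105, 106, 105, 103, 104, 103, 102, 102, 101, 101, 101, 99, 99, 99, 97, 72, 68, 68, 68, 67, 66, 66, 65, 65, 64, 64, 64, 63, 61, 63, 63, 61, 62, 61, 62, 61, 61, 61, 60, 59, 55, 106, 232, 224, 221, 221, 221, 221, 221, 221, 220, 220, 220, 221, 220, 220, 221, 221, 220, 220, 221, 220, 220, 220, 221, 221]
285 [255, 255, 
[... 628 characters left out ...]
 100, 99, 98, 98, 99, 98, 98, 96, 98, 97, 97, 95, 95, 95, 94, 94, 94, 93, 92, 92, 93, 91, 91, 90, 90, 90, 83, 69, 62, 62, 62, 62, 62, 61, 61, 59, 60, 61, 59, 58, 57, 58, 57, 58, 57, 56, 57, 56, 55, 56, 57, 54, 50, 158, 225, 218, 217, 216, 217, 217, 217, 216, 217, 216, 216, 215, 216, 215, 215, 216, 215, 215, 215, 214, 215, 214, 215, 217]
100 [-15.   -1.7] 105 [-19.4  -1.6] 110 [-23.8  -1.6] 115 [-28.3  -1.6] 120 [-32.7  -1.5] 125 [-37.2  -1.5] 130 [-41.6  -1.5] 135 [-46.1  -1.5] 140 [-50.6  -1.5] 145 [-55.1  -1.5] 150 [-59.6  -1.5] 155 [-64.1  -1.5] 160 [-68.7  -1.5] 165 [-73.3  -1.6] 170 [-77.9  -1.6] 175 [-82.6  -1.6] 180 [-87.3  -1.6] 185 [-92.   -1.7] 190 [-96.8  -1.7] 195 [-101.6   -1.8]
```

```bash
cat > w.py <<'E'
from plant import *
from h import *
o=get_obs();R=toolR(o);a=np.radians(20.45);E=np.array([[np.cos(a),-np.sin(a)],[np.sin(a),np.cos(a)]])
O=np.array([.6293,-.0756])
def rep():
    print("t",o["clock"],"local mm",((o["tool_pos"][:2]-O)@E*1000).round(1),"z",o["tool_pos"][2]*1000,"F",o["force"].round(1),"Flocal",(o["force"][:2]@E).round(1),"open",o["opening"],"toolyaw",np.degrees(np.arctan2(R[1,1],R[0,1])).round(2))
def go(x,y,z):
    t=np.array([*(O+E@[x/1000,y/1000]),z/1000]);print("shift",(R.T@(t-o["tool_pos"])*1000).round(1))
rep()
E
python3 - <<'E'
from w import *
go(-96,29,45)
E
```

```text
t 2.55 local mm [-97.   28.6] z 137.86488698328654 F [-0.1  0.8  0.5] Flocal [0.2 0.7] open 0.043958627378168726 toolyaw 19.86
shift [92.9  0.6 -1. ]
```

Request:
arm_command(commands=[40,1,0,-0.6,50,35,0,-1,0,50,17,0,0,0,50,0,0,0,0,50])

```text
clock: 3.05
tool_pos: [0.5328, -0.0755, 0.048]
orientation: [59.0, 89.1, -10.0]
force: [-0.1, 0.3, 0.2]
opening: 0.0442
```

```bash
python3 - <<'E'
from w import *
go(-96,29,28)
for n in("wrist","side"):
    s=snapshot(n);pickle.dump(s,open(f"pics/{n}2.pkl","wb"));cv2.imwrite(f"pics/{n}2.png",s["frame"])
f=s["frame"][170:270,210:340];cv2.imwrite("pics/side2c.png",cv2.resize(f,None,fx=5,fy=5,interpolation=cv2.INTER_CUBIC))
E
```

```text
t 3.05 local mm [-90.4  33.9] z 47.9595933462795 F [-0.1  0.3  0.2] Flocal [0.  0.4] open 0.044170028263962643 toolyaw 21.02
shift [19.9 -5.9  4.6]
```

View pics/side2c.png

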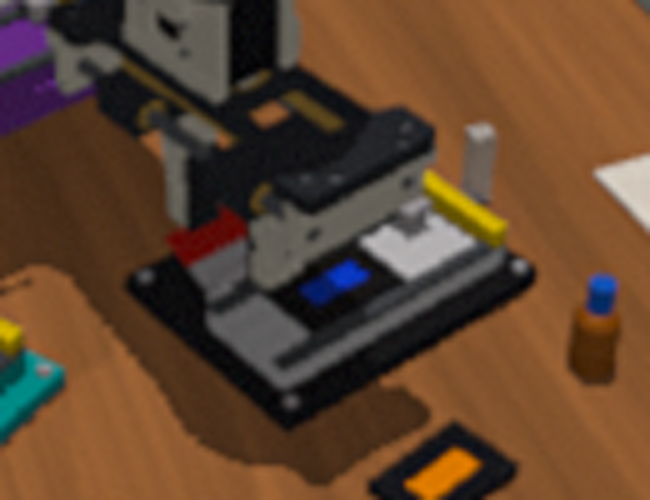

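View pics/wrist2.png

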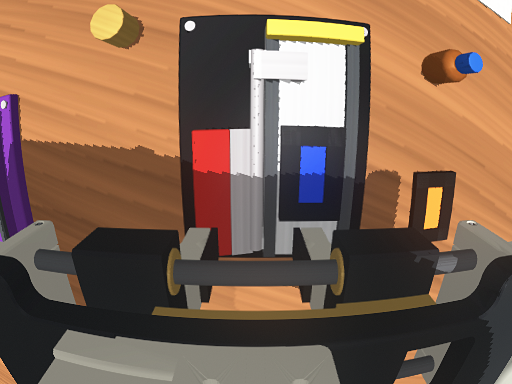

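Request:
arm_command(commands=[3,-6,4.5,0.5,50,0,0,0,0,50,0,0,0,0,50])

```text
clock: 3.52
tool_pos: [0.5312, -0.0816, 0.0488]
orientation: [65.5, 88.7, -4.0]
force: [0.6, -0.0, 0.4]
opening: 0.0435
```

```bash
python3 - <<'E'
from w import *
go(-96,29,28);print(R.round(3).tolist())
E
```

```text
t 3.525 local mm [-94.   28.6] z 48.77934329753346 F [ 0.6 -0.   0.4] Flocal [ 0.6 -0.3] open 0.04346116109873142 toolyaw 20.54
shift [20.7 -2.4 -0.6]
[[0.023, 0.936, 0.351], [-0.002, 0.351, -0.936], [-1.0, 0.021, 0.009]]
```

Request:
arm_command(commands=[12,-2.5,-0.5,0,50,8,0,0,0,50,0,0,0,0,50])

```text
clock: 3.9
tool_pos: [0.5301, -0.0818, 0.0285]
orientation: [67.2, 88.6, -2.3]
force: [-1.9, 1.2, 8.5]
opening: 0.0437
```

```bash
python3 - <<'E'
from w import *
go(-96,29,27.5);print(R.round(3).tolist())
E
```

```text
t 3.9 local mm [-95.1  28.9] z 28.545006512536673 F [-1.9  1.2  8.5] Flocal [-1.4  1.8] open 0.04374385029905094 toolyaw 20.55
shift [ 1.  -0.9 -0.2]
[[0.025, 0.936, 0.351], [-0.001, 0.351, -0.936], [-1.0, 0.023, 0.01]]
```

```bash
python3 - <<'E'
from w import *
s=snapshot("side");f=s["frame"][170:270,210:340];cv2.imwrite("pics/side3c.png",cv2.resize(f,None,fx=5,fy=5,interpolation=cv2.INTER_CUBIC))
s=snapshot("wrist");pickle.dump(s,open("pics/wrist3.pkl","wb"));cv2.imwrite("pics/wrist3.png",s["frame"][0:300,140:400])
E
```

```text
t 3.9 local mm [-95.1  28.9] z 28.545006512536673 F [-1.9  1.2  8.5] Flocal [-1.4  1.8] open 0.04374385029905094 toolyaw 20.55
```

View pics/side3c.png

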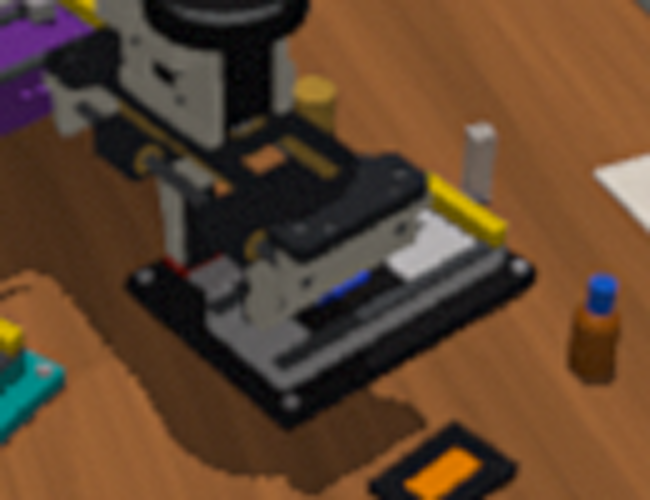

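View pics/wrist3.png

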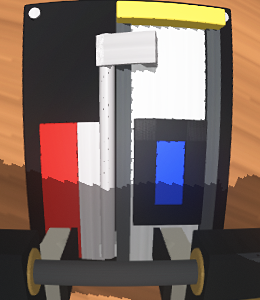

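Request:
arm_command(commands=[0.6,6,0,0,50,0.3,6,0,0,50,0.2,6,0,0,50,0.2,6,0,0,50])

```text
clock: 4.5
tool_pos: [0.5361, -0.0788, 0.0246]
orientation: [-55.2, 89.4, -124.8]
force: [-17.6, -5.6, 30.1]
opening: 0.0436
```

```bash
python3 - <<'E'
from w import *
go(-39.5,29,27.5);print(R.round(3).tolist())
E
```

```text
t 4.5 local mm [-88.5  29.6] z 24.643447914533365 F [-17.6  -5.6  30.1] Flocal [-18.4   0.9] open 0.04358278031449523 toolyaw 20.46
shift [-3.3 48.9  0.6]
[[-0.006, 0.937, 0.35], [-0.009, 0.35, -0.937], [-1.0, -0.009, 0.006]]
```

Request:
arm_command(commands=[-3,0,0,0,50,0,0,0,0,50])

```text
clock: 4.75
tool_pos: [0.5354, -0.0792, 0.0278]
orientation: [-58.1, 89.3, -127.7]
force: [-1.5, 3.7, 8.6]
opening: 0.0442
```

```bash
python3 - <<'E'
from w import *
go(-39.5,29,27.5);print(R.round(3).tolist())
E
```

```text
t 4.75 local mm [-89.2  29.4] z 27.810802074532106 F [-1.5  3.7  8.6] Flocal [-0.1  4. ] open 0.04421675959682032 toolyaw 20.47
shift [-0.2 49.7  0.5]
[[-0.007, 0.937, 0.35], [-0.009, 0.35, -0.937], [-1.0, -0.01, 0.006]]
```

Request:
arm_command(commands=[-0.3,8,0,0,50,0,0,0,0,50])

```text
clock: 5.0
tool_pos: [0.5402, -0.0772, 0.0274]
orientation: [-70.0, 89.1, -139.5]
force: [0.8, 1.7, 10.4]
opening: 0.0439
```

```bash
python3 - <<'E'
from w import *
go(-39.5,29,27.5);print(R.round(3).tolist())
E
```

```text
t 5.0 local mm [-84.   29.6] z 27.369938352646155 F [ 0.8  1.7 10.4] Flocal [1.3 1.4] open 0.04386035976647578 toolyaw 20.46
shift [-0.8 44.5  0.6]
[[-0.012, 0.937, 0.35], [-0.011, 0.349, -0.937], [-1.0, -0.015, 0.006]]
```

Request:
arm_command(commands=[-0.7,18,0.3,0,50,0,0,0,0,50])

```text
clock: 5.25
tool_pos: [0.555, -0.072, 0.0273]
orientation: [-75.8, 88.8, -145.3]
force: [3.8, 4.2, 9.8]
opening: 0.0437
```

```bash
python3 - <<'E'
from w import *
go(-39.5,29,27.5);print(R.round(3).tolist())
E
```

```text
t 5.25 local mm [-68.4  29.4] z 27.332460829387493 F [3.8 4.2 9.8] Flocal [5.  2.6] open 0.04369669197977061 toolyaw 20.45
shift [-0.7 28.9  0.4]
[[-0.017, 0.937, 0.349], [-0.012, 0.349, -0.937], [-1.0, -0.02, 0.005]]
```

Request:
arm_command(commands=[-0.7,18,0.3,0,50,0,0,0,0,50])

```text
clock: 5.5
tool_pos: [0.5702, -0.0665, 0.0273]
orientation: [-78.9, 88.6, -148.4]
force: [2.7, 4.0, 9.7]
opening: 0.0438
```

```bash
python3 - <<'E'
from w import *
go(-39.5,29,27.5);print(R.round(3).tolist())
s=snapshot("wrist");pickle.dump(s,open("pics/wrist4.pkl","wb"));cv2.imwrite("pics/wrist4.png",s["frame"][0:300,100:440])
E
```

```text
t 5.5 local mm [-52.2  29.1] z 27.340777470892668 F [2.7 4.  9.7] Flocal [3.9 2.8] open 0.0438142678976545 toolyaw 20.45
shift [-0.5 12.7  0.1]
[[-0.021, 0.937, 0.35], [-0.013, 0.349, -0.937], [-1.0, -0.024, 0.005]]
```

View pics/wrist4.png

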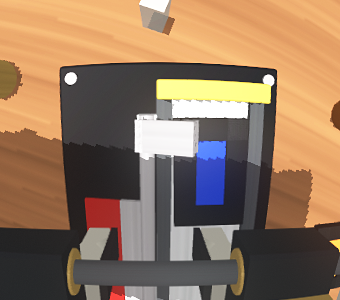

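Request:
arm_command(commands=[-0.6,13,0,0,50,0,0,0,0,50])

```text
clock: 5.8
tool_pos: [0.5804, -0.0626, 0.0274]
orientation: [-81.3, 88.3, -150.9]
force: [1.6, 3.6, 9.6]
opening: 0.0437
```

```bash
python3 - <<'E'
from w import *
go(-39.5,29,27.5);print(R.round(3).tolist())
E
```

```text
t 5.8 local mm [-41.3  29.3] z 27.428152164488594 F [1.6 3.6 9.6] Flocal [2.8 2.8] open 0.04366741287029332 toolyaw 20.44
shift [-0.1  1.8  0.3]
[[-0.025, 0.937, 0.349], [-0.014, 0.349, -0.937], [-1.0, -0.028, 0.004]]
```

Request:
arm_command(commands=[-0.2,4,0,0,50,0,0,0,0,50])

```text
clock: 6.05
tool_pos: [0.5804, -0.0626, 0.0273]
orientation: [-84.0, 87.9, -153.6]
force: [-0.2, 2.7, 11.3]
opening: 0.0436
```

```bash
python3 - <<'E'
from w import *
go(-39.5,29,27.5);print(R.round(3).tolist())
E
```

```text
t 6.05 local mm [-41.3  29.3] z 27.274943486160943 F [-0.2  2.7 11.3] Flocal [0.7 2.6] open 0.043617129968884845 toolyaw 20.41
shift [-0.3  1.8  0.3]
[[-0.033, 0.937, 0.349], [-0.016, 0.348, -0.937], [-0.999, -0.036, 0.004]]
```

Request:
arm_command(commands=[-0.2,8,0,0,50])

```text
clock: 6.18
tool_pos: [0.5812, -0.0621, 0.0267]
orientation: [-87.1, 87.2, -156.8]
force: [-28.7, -8.0, 32.3]
opening: 0.0435
```

```bash
python3 - <<'E'
from w import *
go(-39.5,29,27.5);print(R.round(3).tolist())
s=snapshot("wrist");pickle.dump(s,open("pics/wrist5.pkl","wb"));cv2.imwrite("pics/wrist5.png",cv2.resize(s["frame"][60:260,200:400],None,fx=3,fy=3))
E
```

```text
t 6.175 local mm [-40.4  29.4] z 26.68586717201998 F [-28.7  -8.   32.3] Flocal [-29.7   2.6] open 0.04354485747757033 toolyaw 20.32
shift [-0.9  0.8  0.4]
[[-0.045, 0.937, 0.347], [-0.019, 0.347, -0.938], [-0.999, -0.049, 0.002]]
```

View pics/wrist5.png

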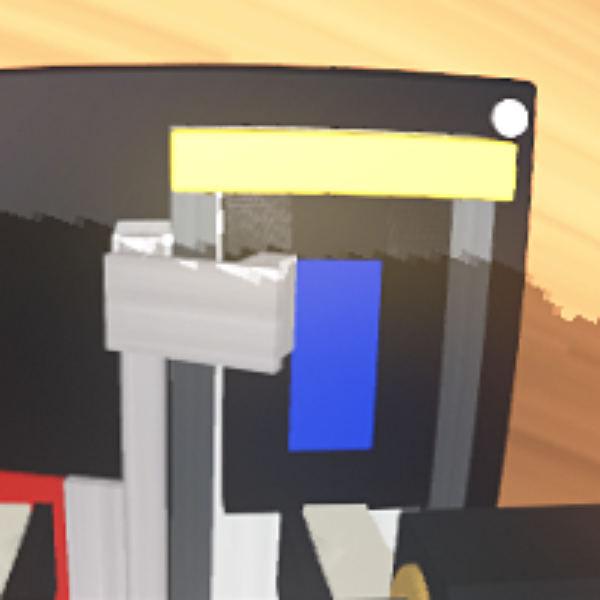

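Request:
arm_command(commands=[0.2,-4,0,0,50,0,0,0,0,50])

```text
clock: 6.48
tool_pos: [0.5791, -0.0632, 0.0279]
orientation: [-85.9, 87.3, -155.5]
force: [-3.9, 2.2, 9.1]
opening: 0.044
```

```bash
python3 - <<'E'
from w import *
go(-45,29,27.5)
s=pickle.load(open("pics/wrist5.pkl","rb"))
def L(s,u,v,z): return ((onz(s,u,v,z,True)[:2]-O)@E*1000).round(1)
print("before: rear",L(s,310,229,.031),"yellow near top edge",L(s,310,124.5,.038))
s=snapshot("wrist");g=cv2.cvtColor(s["frame"],cv2.COLOR_BGR2GRAY)
c=g[:,296].astype(int);h,S,V=cv2.split(cv2.cvtColor(s["frame"],cv2.COLOR_BGR2HSV))
k=((h>110)&(h<128)&(S>120)&(V>70)).astype(np.uint8);k[:60]=0;k[260:]=0;k[:,:240]=0;k[:,360:]=0
ct=max(cv2.findContours(k,0,1)[0],key=cv2.contourArea);x,y,w,hh=cv2.boundingRect(ct)
print("blue box",x,y,w,hh,L(s,x+w/2,y,.031),L(s,x+w/2,y+hh,.031))
j=np.argmax(np.diff(c[y+hh+3:y+hh+40]))+y+hh+3;print("rear row",j,L(s,296,j+.5,.031),c[j-3:j+5])
E
```

```text
t 6.475 local mm [-42.7  29.2] z 27.945231175603592 F [-3.9  2.2  9.1] Flocal [-2.9  3.4] open 0.04395114509878551 toolyaw 20.34
shift [ 0.6 -2.3  0.2]
before: rear [-29.1  -1.2] yellow near top edge [30.2  3.2]
blue box 295 142 32 64 [17.9  0.5] [-17.9  -1.3]
rear row 225 [-29.7   6.5] [ 55  55  54  49 150 137  52  57]
```

Request:
arm_command(commands=[0,-4,0,0,50,-3,-1,0,0,50,-6,-1,0,0,50,-15,0,0,0,50,-30,0,0,0,50])

```text
clock: 7.15
tool_pos: [0.5764, -0.0635, 0.0813]
orientation: [-86.3, 87.3, -155.9]
force: [0.2, 0.0, 0.6]
opening: 0.0438
```

Request:
arm_command(commands=[-40,0,0,0,50,-20,0,0,0,50,0,0,0,0,50,0,0,0,0,50])

```text
clock: 7.65
tool_pos: [0.5792, -0.0628, 0.1459]
orientation: [-85.4, 87.4, -155.1]
force: [1.1, -0.3, -0.1]
opening: 0.044
```

```bash
python3 - <<'E'
from w import *
def L(s,u,v,z): return ((onz(s,u,v,z,True)[:2]-O)@E*1000).round(1)
s=snapshot("wrist");h,S,V=cv2.split(cv2.cvtColor(s["frame"],cv2.COLOR_BGR2HSV))
k=((h>110)&(h<128)&(S>120)&(V>70)).astype(np.uint8);k[260:]=0;k[:,:240]=0;k[:,345:]=0
ct=max(cv2.findContours(k,0,1)[0],key=cv2.contourArea);x,y,w,hh=cv2.boundingRect(ct)
print("blue box",x,y,w,hh,L(s,x+w/2,y,.031),L(s,x+w/2,y+hh,.031))
f=s["frame"][0:240,150:400];cv2.imwrite("pics/wrist6.png",cv2.resize(f,None,fx=2.4,fy=2.4))
E
```

```text
t 7.65 local mm [-42.5  29.5] z 145.9114097041626 F [ 1.1 -0.3 -0.1] Flocal [ 0.9 -0.7] open 0.043977056967452514 toolyaw 20.36
blue box 279 121 18 39 [18.1 -0.1] [-18.4  -0.8]
```

View pics/wrist6.png

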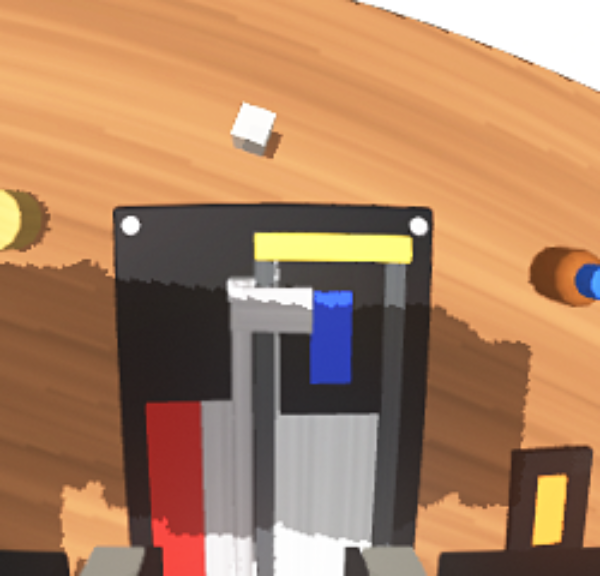

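Blue window spans local x −18.4 to +18.1, so the slide is centred at about −0.2 mm. The frame's front is at the yellow stop, the clip has come down on the slide, and the arm is clear.

```bash
python3 -c "
from plant import *
print(close_job())"
```

```text
the job is handed in; nothing more can be done
None
```

The slide is home against the yellow stop and the clip has been let down on it. I handed the job in at about 7.7 s, and it reported no verdict.

**What I did:** I found the stage with the top and wrist cameras and lowered both fingertips level, one on the thumb bar and one behind the slide. I pushed the slide about 52 mm to the stop with the bar held down. Then I backed off a few millimetres, raised the tips off the bar and lifted clear.

**Last checks:**
- **Slide position:** after release, the window spans −18.4 to +18.1 mm in the stage frame, so the slide is within about 0.5 mm of home. The camera calibration is good to about 2 mm.
- **Clip:** the last wrist picture shows the lip resting on the slide. I did not measure the clip angle at any point. During the push I judged it open from the tip height (27–28 mm) and the 8–11 N on the bar.
- **Surroundings:** the force on the tool is about zero with the gripper 146 mm up. The bystanders near the stage look undisturbed in the pictures. I did not measure their positions or recheck the beaker, bottle and tip box.

**What did not go to plan:**
- **First push:** the tool sagged to 24.6 mm and met about 30 N vertically and 18 N along the channel. I raised it 3 mm and carried on.
- **Tool tilt:** the tool drifted to nearly 3° of tilt as it pushed.
- **Last push:** it ended with about 30 N against the stop. I backed off before releasing the clip.

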